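# Seat a tanged taper arbor in the holding stand

### The job

Take the thick-headed arbor out of the wooden block and seat it in the conical socket of the holding stand: lower its taper into the bore, turn it under light pressure until its tang finds the hidden slot, then let it go fully home, upright and centred. Do not force it, and leave the slim arbor in its hole and the wrench, screwdriver and tin undisturbed.

Things in the scene. Friction and masses are not known exactly. Their poses are not given: they have to be found in the camera images.
- arbor_head (a point): Steel arbor to seat, 0.35 kg, hanging by its flange in one hole of the block. Point: centre of its upright round grip head, 30 mm diameter, 45 mm tall (22.5 mm above and below the point). Below the head: dark flange 58 mm across, 8 mm thick; then the taper and tang (see arbor). z is its axis, up; x lies along the tang's width, and so does the dark line across the head's top.
- arbor: The same arbor, 105 mm tall; origin at the tang's tip on the axis, 82.5 mm below the head point. From the tip up: flat drive tang 20 mm wide (x), 6 mm thick (y), 12 mm long; cone widening from 22 to 46 mm diameter over 40 mm; flange from 52 to 60 mm; head from 60 to 105 mm. Held more than about 1 mm off the bore's axis, the tang may miss the slot: touching the bore's sides shows where its axis is.
- socket_mouth (a point): Centre of the mouth of the stand's conical bore, on its axis, level with the stand's top face 72 mm above the bench; z up. The bore matches the arbor's oiled cone, 45 mm wide at the mouth. Fully home, the arbor's head point is 31.5 mm above this point and the flange about 1 mm clear of the top face. x points to the small lever with the black ball.
- stand: Holding stand fixed to the bench: foot 104 mm across, grey housing 78 mm, 72 mm tall, lever along +x to 74 mm from the axis at 45 mm height; origin on the axis at bench level. A tang off the slot rides on the floor: head point 115.5 mm above the bench, 3 mm sideways play; within about 6 degrees of the slot it drops about 12 mm until the cone seats.
- block: Fixed light wooden tool block, 180 x 76 mm, 60 mm tall, with two 49 mm holes 50 mm either side of its centre along its x; origin at the centre of its underside.
- slim_arbor_head (a point): A different arbor standing in the other hole, to be left there: same flange, but a slim head 18 mm in diameter and 30 mm tall; the point is the centre of that head.
- slim_arbor: The same slim arbor; origin on its axis 52 mm below its flange.
- wrench_17: Spanner, 38 x 204 x 10 mm, lying at the near edge of the bench; bystander.
- screwdriver_b: Screwdriver with a yellow handle, 32 x 186 x 28 mm, lying in front of the drawer cabinet; bystander.
- small_tin: Closed round tin, 75 mm across, 58 mm tall, standing behind the vice; bystander.
- socket_floor (a point): Centre of the bore's flat steel floor, 39 mm below the mouth. It has one slot for the tang, 26 x 8.6 mm, 17 mm deep, centred. Its long direction is hidden and differs each time: 17 to 95 degrees anticlockwise (from above) of this point's x, which is not turned with the slot (half a turn is the same). The spindle with the slot is stiff: it yields only above 2 N m.
Not all that is in view belongs to the job. What is shaped like the arbor but blue is not meant.

How it is judged:
By the outcome, as a careful person would: the job done as asked, in the order asked, and still so for the second after the job is handed in, with the robot touching nothing.
It also fails if it takes over 64 s, if anything falls off the work surface, if the arm or the gripper's body presses on something with over 40 N, if the wrist force passes 120 N, or if a joint passes its speed limit or range.

### The arm

A 6-joint arm with a two-finger parallel gripper is mounted at the origin on a cart in front of the work surface, level with it; the furniture and walls round the work are solid. World frame = base frame: x ahead of the robot, y to its left, z up, the work surface at z = 0. Lengths are in mm, angles in rad, forces in N, time in s.
With the tool pointing down it reaches from about 300 to 775 mm from the base axis. Payload 14.6 kg.
Tool frame: the origin (TCP) lies between the finger pads; the fingertips stand 11 mm ahead of it and the grasp point (between the pads) lies 8 mm behind it; z points along the fingers, y is the line along which they close (so a half turn about z gives the same grasp; the last joint's range is limited). The gripper opens to 94 mm and grips with 3 to 60 N. Pads are 16 mm wide; open, the fingers measure 119 mm over their backs; the gripper's body (75 mm by 177 mm) begins 78 mm behind the grasp point.
Start: joints at [-1.272, 0.3, 1.521, -0, 1.321, -0.067], TCP at [196.726, -513.603, 216.446] pointing down, gripper open.
Joint ranges: [-3.03, 3.03], [-0.79, 2.21], [0.23, 2.52], [-1.04, 4.18], [0, 3.07], [-2.55, 2.55]. Speed limits (rad/s): [2.22, 2.22, 2.57, 3.14, 3.14, 3.14].

### API

Orientations are given as [roll, pitch, yaw] about the fixed x, y, z axes, in that order (R = Rz(yaw) Ry(pitch) Rx(roll)).
In Python, from cell import manip gives the robot as it stands. The module is installed in compiled form; this text tells all that it offers.
- The arm moves only by the tool arm_command, never from a script. Its argument "rows" is one flat list of numbers, 5 for each row, row after row: the shift along the world's x, y, z in mm, then the turn about the world's z in degrees, then the finger opening in mm, from 0 to 94. In form: [dx, dy, dz, twist, jaw, dx, dy, dz, twist, jaw, ...]. A call has 1 to 5 rows; each row shifts and turns the commanded pose from where the row before left it; what a row does not reach is not made up. A row lasts 1/8 s, in which the tool goes at most 62.5 mm and 10.7 degrees, less where a joint would pass 70% of its speed; a pose out of reach is approached as far as the arm can. A call is refused whole if a number of a shift passes 62.5 or a number of a turn 10.7, either way. A call with a gripper value outside its range is refused whole. The fingers move at their own pace and stop on an object; "newtons" is the grip in N (left out, the last holds). Time passes only in rows, so rows that do not move let the fingers close. It gives the time, the measured TCP pose, the force and the opening at its end, in the units of the state.
- manip.read_state(): the state, without advancing time (a new reading comes with each control period).
- manip.camera(name): name is "scene" or "top" or "wrist"; returns a dict with "image" (400x640x3 uint8, blue, green, red), "z_map" (400x640 float32, mm along the optical axis (not along the pixel's ray), 0 where there is no reading), "fx", "fy", "cx", "cy" (pixels), "pose" (4x4, takes a point from camera to world coordinates). Camera axes: x right, y down, z forward; pixel columns grow to the right and rows downward; lengths in mm; the calibration is good to about 2 mm. The wrist camera is an equidistant fisheye: a pixel r from the principal point sees the ray r / f radians off the axis. A picture is of the moment at which its call begins.
- manip.sign_off(): hands the job in, once; it reports no verdict.
The state is a dict: "clock": time; "joints": joint angles; "qd": joint speeds; "effort": joint torques, N m; "eef_pos": TCP position; "eef_rot": TCP orientation; "wrist_force": force on the tool from outside, world axes, zero at the start; "moment": the same for the moment, N m; "finger_gap": finger opening in mm.
Only numpy, scipy, OpenCV 4.12 (cv2) and the standard library are available. Lean on these libraries where they do the work, as an engineer would, in place of code of your own. Each camera call takes 0.05 s, during which the arm holds its last target. There are 200 camera calls.

## Working session

There is one attempt and no reset: what is moved stays moved. The work goes in short steps, Python scripts to look and compute and a tool call to move; the robot and the scene stay as the last step left them, time stands still between calls to the robot, and variables do not carry over. Pictures are saved under pics/ and viewed, on a budget of 10 in all, crops included, one or two more only if the job needs it, and the job is handed in when it is done.

Besides the shell and the picture viewer there is one more tool, called after "Emit:" as a command line: name --argument value ..., lists and objects as JSON in quotes. arm_command: Moves the arm, as the interface text tells. Its arguments: {"type":"object","properties":{"rows":{"type":"array","items":{"type":"number"}},"newtons":{"type":"number"}},"required":["rows"]}

```bash
mkdir -p pics; cat > h.py <<'E'
import numpy as np, cv2
from cell import manip
def grab(n):
    c=manip.camera(n); np.savez(f'pics/{n}.npz',**{k:np.asarray(v) for k,v in c.items()}); return c
def pts(c):
    z=c['z_map'];v,u=np.mgrid[:z.shape[0],:z.shape[1]]
    P=np.stack([(u-c['cx'])/c['fx']*z,(v-c['cy'])/c['fy']*z,z,np.ones_like(z)],-1)
    return (P@np.asarray(c['pose']).T)[...,:3]
E
python3 - <<'E'
from h import *
for n in('top','scene'):
    c=grab(n); cv2.imwrite(f'pics/{n}1.png',c['image']); print(n,c['fx'],c['cx'],c['cy'],np.round(c['pose'],3).tolist())
print(manip.read_state())
E
```

```text
top 415.5860684546612 321.415285138081 202.22539098124923 [[0.027, -0.976, 0.216, 293.883], [-1.0, -0.027, 0.004, 81.482], [0.002, -0.216, -0.976, 1113.646], [0.0, 0.0, 0.0, 1.0]]
scene 508.6589096662161 322.37946298919206 205.66614982025598 [[0.983, 0.117, -0.142, 658.624], [0.184, -0.567, 0.803, -861.494], [0.014, -0.815, -0.579, 779.286], [0.0, 0.0, 0.0, 1.0]]
{'clock': 0.1, 'joints': array([-1.27157071e+00,  3.00385049e-01,  1.52151843e+00, -5.42438249e-06,
        1.32068768e+00, -6.66091809e-02]), 'qd': array([-0.00023972, -0.00236499, -0.00170905,  0.00138849,  0.00053984,
       -0.00150394]), 'effort': array([ 1.28543197e-04, -5.32647979e+01, -3.53281689e+01,  7.08647934e-02,
        2.35029700e-02, -7.48771549e-05]), 'eef_pos': array([ 196.67684649, -513.39547343,  215.96002686]), 'eef_rot': array([-3.14059601e+00, -6.12177532e-05,  3.65836116e-01]), 'wrist_force': array([ 0.37071481,  0.52459535, -0.57660391]), 'moment': array([-0.00398357, -0.02346676, -0.04924669]), 'finger_gap': 93.82553331433344}
```

View pics/top1.png

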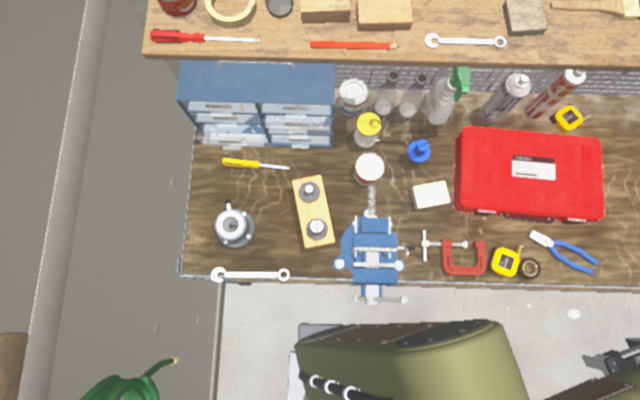

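View pics/scene1.png

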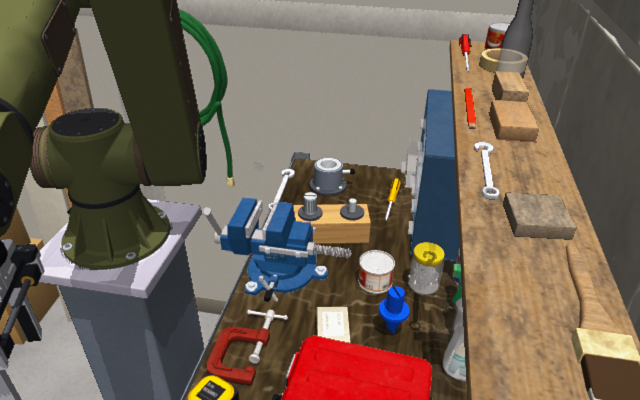

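The top view shows the block at about (312,212), with the thick-headed arbor at (317,228) and the slim one at (308,188). The stand is at (231,224) with its lever up at (227,205). The scene view agrees: thick arbor (310,205), slim (352,208), stand (328,170).

```bash
python3 - <<'E'
from h import *
c={k:v for k,v in np.load('pics/top.npz').items()}
P=pts(c)
def comp(x0,x1,y0,y1,zl,zh):
    m=np.zeros(P.shape[:2],bool);m[y0:y1,x0:x1]=True
    m&=(P[...,2]>zl)&(P[...,2]<zh); q=P[m]; 
    if len(q)<5: print('few',len(q));return
    mn,mx=q.min(0),q.max(0);print(len(q),'med',np.round(np.median(q,0),1),'mid',np.round((mn+mx)/2,1),'ext',np.round(mx-mn,1))
comp(300,335,210,245,104,125)  # thick head
comp(295,325,175,200,88,110)   # slim head
comp(210,255,200,245,67,80)    # stand top
comp(210,255,195,245,35,60)
# rays for circles on stand top plane
def ray(u,v,z):
    d=c['pose'][:3,:3]@np.array([(u-c['cx'])/c['fx'],(v-c['cy'])/c['fy'],1]);o=c['pose'][:3,3];return o+d*(z-o[2])/d[2]
for n,u,v,z in(('thick',317,226,113),('slim',308,187,98),('mouth',231,224,72),('lever',227,205,45)):print(n,np.round(ray(u,v,z),1))
a=c['image'][165:260,200:345];a=cv2.resize(a,None,fx=5.5,fy=5.5,interpolation=cv2.INTER_CUBIC);cv2.imwrite('pics/topc.png',a)
E
```

```text
122 med [455.6  97.1 111.9] mid [456.1  96.3 111.4] ext [29.5 27.1 10.5]
42 med [552.4 118.4  96.5] mid [552.5 118.4  94.4] ext [16.2 15.3 12.2]
391 med [461.3 317.7  69.8] mid [461.3 316.8  70.8] ext [74.8 76.   7.6]
234 med [468.  322.2  48.6] mid [477.7 309.1  47.5] ext [110.6  62.7  24.9]
thick [455.9  95.1 113. ]
slim [557.3 120.9  98. ]
mouth [461.8 313.9  72. ]
lever [516.3 334.1  45. ]
```

View pics/topc.png

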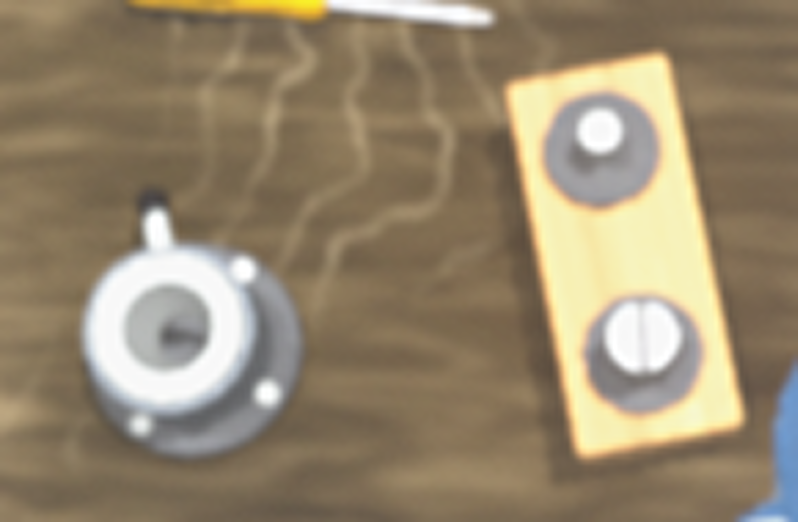

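Emit:
arm_command --rows '[0,10,50,0,94,10,50,30,0,94,22,55,0,0,94,22,55,0,0,94,22,55,0,0,94]' --newtons 25

```text
clock: 0.72
eef_pos: [272.9, -286.8, 296.3]
eef_rot: [-3.142, -0.0, 0.365]
wrist_force: [0.8, 0.2, 0.1]
finger_gap: 94.2
```

Emit:
arm_command --rows '[22,55,0,0,94,22,55,0,0,94,22,55,0,0,94,22,55,0,0,94,22,55,0,0,94]'

```text
clock: 1.35
eef_pos: [382.9, -11.6, 296.5]
eef_rot: [3.141, -0.0, 0.366]
wrist_force: [1.8, -0.7, -0.3]
finger_gap: 94.2
```

```bash
python3 - <<'E'
from h import *
c={k:v for k,v in np.load('pics/top.npz').items()};P=pts(c)
q=P[215:305,330:410].reshape(-1,3);print('vice max z',np.percentile(q[:,2],[90,99,100]),q[q[:,2]>100].max(0) if (q[:,2]>100).any() else '')
s=manip.read_state();print(s['clock'],s['eef_pos'],s['eef_rot'])
c=grab('wrist');print(c['fx'],c['cx'],c['cy'],np.round(c['pose'],3).tolist());cv2.imwrite('pics/w1.png',c['image'])
E
```

```text
vice max z [ 147.12580913  183.21211241 1113.64631761] [ 482.5922522    81.48234343 1113.64631761]
1.35 [382.93736734 -11.60820248 296.50779269] [ 3.14138137e+00 -3.19486475e-04  3.65814252e-01]
309.70691628693146 321.45819878050355 197.40460387447658 [[0.357, -0.895, -0.266, 459.739], [-0.934, -0.342, -0.103, 18.003], [0.001, 0.285, -0.959, 464.772], [0.0, 0.0, 0.0, 1.0]]
```

View pics/w1.png

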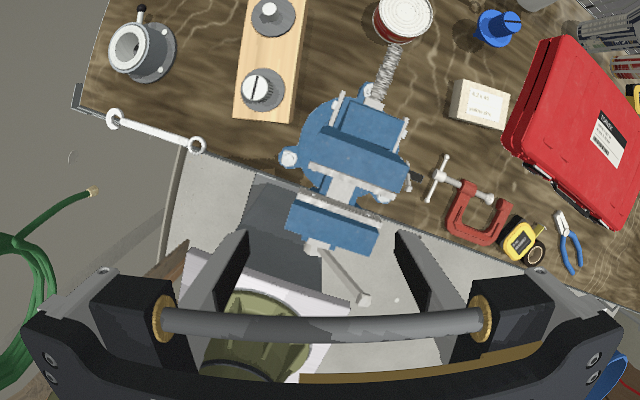

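The wrist view shows the thick arbor at (259,91) with its line visible, the slim one at (270,10), and the stand at (135,48) with its lever pointing up. I'll go over the arbor and then the stand, taking a close image of each.

Emit:
arm_command --rows '[0,30,-30,0,94,0,40,-30,0,94,0,0,0,0,94]'

```text
clock: 1.78
eef_pos: [381.7, 57.9, 234.6]
eef_rot: [-3.14, 0.004, 0.369]
wrist_force: [0.4, -0.5, 0.6]
finger_gap: 93.8
```

```bash
python3 - <<'E'
from h import *
c={k:v for k,v in np.load('pics/top.npz').items()};P=pts(c)
q=P[170:305,280:410].reshape(-1,3);q=q[(q[:,2]>100)&(q[:,2]<400)]
for y in range(-80,140,20):
    t=q[(q[:,1]>=y)&(q[:,1]<y+20)]
    if len(t): print(y,len(t),t.max(0).round(),t.min(0).round())
c=grab('wrist');cv2.imwrite('pics/wA.png',c['image']);import shutil;shutil.copy('pics/wrist.npz','pics/wA.npz')
E
```

```text
-80 521 [483. -60. 155.] [282. -80. 100.]
-60 472 [479. -40. 152.] [282. -60. 100.]
-40 471 [479. -20. 151.] [320. -40. 104.]
-20 446 [480.  -0. 152.] [320. -20. 100.]
0 167 [439.  10. 151.] [320.   0. 108.]
80 84 [471. 100. 115.] [441.  83. 100.]
100 44 [554. 118. 117.] [442. 100. 100.]
```

Emit:
arm_command --rows '[0,52,0,0,94,0,52,0,0,94,0,52,0,0,94,0,52,0,0,94,0,20,0,0,94]'

```text
clock: 2.45
eef_pos: [383.2, 285.7, 237.1]
eef_rot: [-3.141, -0.001, 0.367]
wrist_force: [0.4, -1.0, -0.4]
finger_gap: 94.0
```

Emit:
arm_command --rows '[0,0,-30,0,94,0,0,0,0,94]'

```text
clock: 2.7
eef_pos: [382.7, 283.2, 205.5]
eef_rot: [3.141, 0.003, 0.365]
wrist_force: [-0.7, 0.0, 0.4]
finger_gap: 94.2
```

```bash
python3 - <<'E'
from h import *
c=grab('wrist');import shutil;shutil.copy('pics/wrist.npz','pics/wB.npz')
a={k:v for k,v in np.load('pics/wA.npz').items()}
def proj(c,p):
    q=np.linalg.inv(c['pose'])@np.append(p,1);r=np.hypot(q[0],q[1]);t=np.arctan2(r,q[2])
    return c['cx']+c['fx']*t*q[0]/r,c['cy']+c['fy']*t*q[1]/r
out=[]
for d,p,w in((a,(456,96,113),50),(c,(461,317,72),50)):
    u,v=map(int,proj(d,p));print(u,v,d['pose'][:3,3].round(1))
    x0=max(u-w,0);y0=max(v-w,0);print('crop',x0,y0)
    out.append(cv2.resize(d['image'][y0:y0+2*w,x0:x0+2*w],(400,400),interpolation=cv2.INTER_CUBIC))
cv2.imwrite('pics/AB.png',np.hstack(out))
E
```

```text
312 106 [459.1  87.8 402.6]
crop 262 56
317 104 [460.  313.  373.6]
crop 267 54
```

View pics/AB.png

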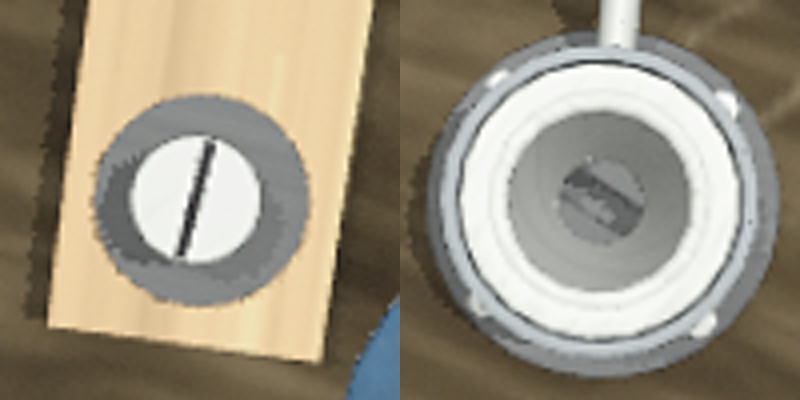

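Left half: the head's dark line runs from about (210,140) to (181,257) in the crop. Right half: the mouth circle is centred at about (600,200). The slot is actually visible on the floor as a dark band from upper left (565,180) to lower right (640,215).

```bash
cat >> h.py <<'E'
def rayw(c,u,v,z):
    x,y=(u-c['cx'])/c['fx'],(v-c['cy'])/c['fy'];t=np.hypot(x,y)
    d=c['pose'][:3,:3]@np.array([x/t*np.sin(t),y/t*np.sin(t),np.cos(t)]);o=c['pose'][:3,3];return o+d*(z-o[2])/d[2]
def rectify(c,x,y,z,half,s=4):  # world-plane patch: col=+x, row up=+y
    n=int(2*half*s);g=(np.arange(n)-n/2+.5)/s
    X,Y=np.meshgrid(x+g,y-g);q=np.stack([X,Y,np.full_like(X,z),np.ones_like(X)],-1)@np.linalg.inv(c['pose']).T
    r=np.hypot(q[...,0],q[...,1]);t=np.arctan2(r,q[...,2])
    return cv2.remap(c['image'],(c['cx']+c['fx']*t*q[...,0]/r).astype(np.float32),(c['cy']+c['fy']*t*q[...,1]/r).astype(np.float32),cv2.INTER_LINEAR)
E
python3 - <<'E'
from h import *
L=lambda f:{k:v for k,v in np.load(f).items()}
a,b=L('pics/wA.npz'),L('pics/wB.npz')
def circ(m):
    k,_=cv2.findContours(m.astype(np.uint8),cv2.RETR_EXTERNAL,cv2.CHAIN_APPROX_NONE);k=max(k,key=cv2.contourArea);return cv2.fitEllipse(k)
def w(e,x,y,half): n=half*4; return round(x+(e[0][0]-n+.5)/4,1),round(y-(e[0][1]-n+.5)/4,1),np.round(np.array(e[1])/4,1)
def pca(m,x,y,half):
    v,u=np.nonzero(m);p=np.stack([x+(u-half*4+.5)/4,y-(v-half*4+.5)/4],1);C=np.cov(p.T);l,V=np.linalg.eigh(C);return p.mean(0).round(1),np.degrees(np.arctan2(V[1,1],V[0,1]))%180,np.sqrt(12*l).round(1)
R=cv2.cvtColor(rectify(a,456,97,113,30),cv2.COLOR_BGR2GRAY)
m=cv2.morphologyEx((R>200).astype(np.uint8),cv2.MORPH_CLOSE,np.ones((21,21)));print('head',w(circ(m),456,97,30))
hull=cv2.erode(m,np.ones((13,13)));print('line',pca((R<110)&(hull>0),456,97,30))
S=cv2.cvtColor(rectify(b,461,317,72,45),cv2.COLOR_BGR2GRAY)
k=(S>225).astype(np.uint8);print('stand outer',w(circ(k),461,317,45))
n=360;yy,xx=np.mgrid[:n,:n];h=(S<205)&(np.hypot(xx-n/2,yy-n/2)<115);print('mouth',w(circ(h),461,317,45))
F=cv2.cvtColor(rectify(b,461,317,33,20),cv2.COLOR_BGR2GRAY);
g=np.hypot(*(np.mgrid[:160,:160]-80));print('floor pct',np.percentile(F[g<40],[5,25,50,75,95]))
for t in(75,85,95,105):
    q=cv2.morphologyEx(((F<t)&(g<46)).astype(np.uint8),cv2.MORPH_CLOSE,np.ones((5,5)));print(t,q.sum()/16,pca(q,461,317,20))
T=cv2.cvtColor(rectify(b,480,320,45,100),cv2.COLOR_BGR2GRAY)
cv2.imwrite('pics/rect.png',np.hstack([cv2.resize(R,(390,390)),cv2.resize(F,(390,390))]))
print('ball dir: ')
I=b['image'];hh=rectify(b,461,317,45,80);gg=cv2.cvtColor(hh,cv2.COLOR_BGR2GRAY);cv2.imwrite('pics/lev.png',hh)
rr=np.mgrid[:640,:640];X=(rr[1]-320+.5)/4;Y=-(rr[0]-320+.5)/4;d=np.hypot(X,Y);mm=(gg<35)&(d>62)&(d<80)&(X>20);print(mm.sum()/16,X[mm].mean(),Y[mm].mean())
E
```

```text
head (456.6, 96.6, array([68. , 70.7]))
line (array([456.7,  96.8]), np.float64(129.1146314454047), array([27.2, 48.8]))
stand outer (461.5, 318.2, array([65.1, 65.2]))
mouth (461.5, 318.1, array([44.8, 44.9]))
floor pct [ 87. 103. 125. 140. 144.]
75 0.0625 (array([465.9, 322.1]), np.float64(nan), array([nan, nan]))
85 8.75 (array([465.3, 323. ]), np.float64(85.59155308011351), array([ 2.1, 15.2]))
95 42.875 (array([464.7, 319.7]), np.float64(81.61764103223737), array([ 3.9, 20.8]))
105 111.8125 (array([462.5, 316.2]), np.float64(68.88365098145431), array([ 7.1, 22.1]))
ball dir: 
29.8125 61.571016771488466 19.019654088050313<stdin>:8: RuntimeWarning: Degrees of freedom <= 0 for slice
  c *= np.true_divide(1, fact)
  c *= np.true_divide(1, fact)
```

View pics/rect.png

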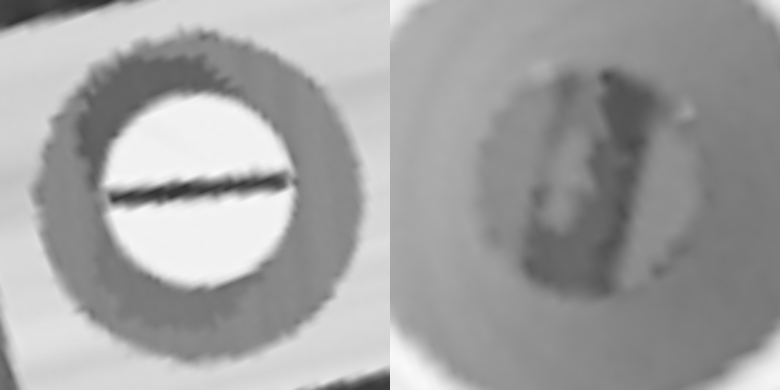

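Slot direction is about 77° in the world and the lever about 16°, so the slot is 61° from the lever, within the given range. The tang line is at about 5°, so it needs roughly a +72° turn. Head is at (456.7, 97.5) and mouth at (461.5, 318.1), with the 44.8 mm mouth matching the given size. Now the grasp.

Emit:
arm_command --rows '[18,-47,0,0,94,18,-47,0,0,94,19,-47,0,0,94,19,-46,0,0,94,0,0,0,0,94]'

```text
clock: 3.38
eef_pos: [458.0, 94.3, 208.1]
eef_rot: [3.141, -0.002, 0.361]
wrist_force: [-0.2, 0.0, -0.1]
finger_gap: 93.8
```

```bash
python3 - <<'E'
from h import *
p=[manip.read_state()['eef_pos']]
c=grab('wrist');p.append(manip.read_state()['eef_pos']);print(np.round(p,1))
R=cv2.cvtColor(rectify(c,456,97,113,30),cv2.COLOR_BGR2GRAY)
cv2.imwrite('pics/g0.png',R)
m=(R>215).astype(np.uint8);m=cv2.morphologyEx(m,cv2.MORPH_CLOSE,np.ones((11,11)));g=np.hypot(*(np.mgrid[:240,:240]-120));m[g>80]=0
k,_=cv2.findContours(m,0,1);k=max(k,key=cv2.contourArea);e=cv2.minEnclosingCircle(k);print(456+(e[0][0]-119.5)/4,97-(e[0][1]-119.5)/4,e[1]/4)
E
```

```text
[[458.   94.3 208.1]
 [457.4  95.8 207.8]]
449.125 105.125 6.269992828369141
```

Emit:
arm_command --rows '[0,0,-40,0,94,0,0,-40,0,94,0,0,-25,0,94,0,0,-15,0,94,0,0,0,0,94]'

```text
clock: 4.05
eef_pos: [456.6, 97.8, 86.5]
eef_rot: [-3.141, 0.001, 0.366]
wrist_force: [-0.8, 0.4, 0.1]
finger_gap: 93.8
```

Emit:
arm_command --rows '[0,0,0,0,25,0,0,0,0,25,0,0,0,0,25,0,0,0,0,25,0,0,0,0,25]' --newtons 40

```text
clock: 4.68
eef_pos: [456.7, 97.4, 86.5]
eef_rot: [3.142, -0.0, 0.366]
wrist_force: [0.2, 0.2, 0.3]
finger_gap: 47.4
```

Emit:
arm_command --rows '[0,0,0,0,20,0,0,5,0,20,0,0,10,0,20,0,0,20,0,20,0,0,0,0,20]'

```text
clock: 5.3
eef_pos: [457.4, 97.5, 122.8]
eef_rot: [3.141, -0.003, 0.366]
wrist_force: [0.3, -0.6, -3.4]
finger_gap: 29.2
```

Gap 29 mm and -3.4 N of load, so the arbor is held. It may have been gripped a few mm lower on the head than planned, so I'll lift it clear and check.

Emit:
arm_command --rows '[0,0,25,0,20,0,0,25,0,20,0,0,20,0,20,0,0,0,0,20,0,0,0,0,20]'

```text
clock: 5.92
eef_pos: [456.3, 97.3, 190.2]
eef_rot: [-3.141, 0.002, 0.366]
wrist_force: [0.3, -0.5, -3.0]
finger_gap: 29.4
```

```bash
python3 - <<'E'
from h import *
print(manip.read_state()['eef_pos'])
c=grab('wrist');s=grab('scene');print(manip.read_state()['eef_pos'])
q=np.linalg.inv(s['pose'])@np.array([457,97,170,1]);u,v=int(s['fx']*q[0]/q[2]+s['cx']),int(s['fy']*q[1]/q[2]+s['cy']);print(u,v)
a=cv2.resize(s['image'][v-50:v+50,u-50:u+50],(400,400),interpolation=cv2.INTER_CUBIC)
q=np.linalg.inv(c['pose'])@np.array([457,97,180,1]);r=np.hypot(q[0],q[1]);t=np.arctan2(r,q[2]);U,V=int(c['cx']+c['fx']*t*q[0]/r),int(c['cy']+c['fy']*t*q[1]/r);print(U,V)
b=cv2.resize(c['image'][V-50:V+50,U-50:U+50],(400,400),interpolation=cv2.INTER_CUBIC)
cv2.imwrite('pics/held.png',np.hstack([a,b]))
E
```

```text
[456.26318816  97.33222192 190.20868132]
[456.29191958  97.32871914 190.30191677]
309 174
322 240
```

View pics/held.png

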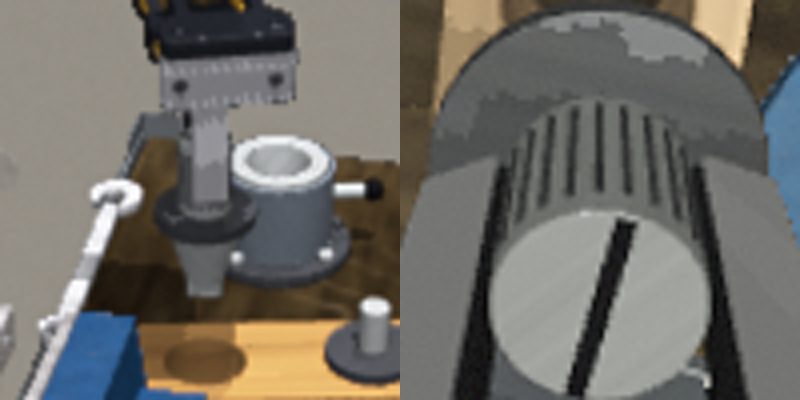

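Left: the arbor hangs upright from the fingers, with its own hole in the block empty. Right: head top ellipse centred at crop (600,308), line clearly visible. I'll get its height, centre and angle from depth.

```bash
cat >> h.py <<'E'
def held(c,tcp):
    g=cv2.cvtColor(c['image'],cv2.COLOR_BGR2GRAY).astype(int)
    z=c['z_map'];v,u=np.mgrid[:400,:640];x=(u-c['cx'])/c['fx'];y=(v-c['cy'])/c['fy'];t=np.hypot(x,y)+1e-9
    P=np.stack([x/t*np.tan(t)*z,y/t*np.tan(t)*z,z],-1)@c['pose'][:3,:3].T+c['pose'][:3,3]
    n=np.zeros((400,640),bool);n[240:300,290:355]=1
    q=P[n&(g>140)&(z>0)&(np.hypot(P[...,0]-tcp[0],P[...,1]-tcp[1])<20)]
    zt=np.percentile(q[:,2],60);print('top z',np.percentile(q[:,2],[10,30,50,70,90]).round(1),'head-TCP',round(zt-22.5-tcp[2],1))
    for Z in (zt,):
        R=cv2.cvtColor(rectify(c,tcp[0],tcp[1],Z,20,8),cv2.COLOR_BGR2GRAY)
    return R,zt
E
python3 - <<'E'
from h import *
c={k:v for k,v in np.load('pics/wrist.npz').items()}
tcp=[456.3,97.3,190.3];R,z=held(c,tcp)
rr=np.hypot(*(np.mgrid[:320,:320]-160))
m=(R<70)&(rr<100);v,u=np.nonzero(m);p=np.stack([u,-v],1);l,V=np.linalg.eigh(np.cov(p.T));print('line',p.mean(0)/8+[-20,20],np.degrees(np.arctan2(V[1,1],V[0,1]))%180,np.sqrt(12*l)/8)
cv2.imwrite('pics/R.png',R)
E
```

```text
top z [212.6 213.  213.4 213.7 214.1] head-TCP 0.7
line [0.00343113 0.18144044] 6.228505733959054 [ 2.50451814 24.96948075]
```

View pics/R.png

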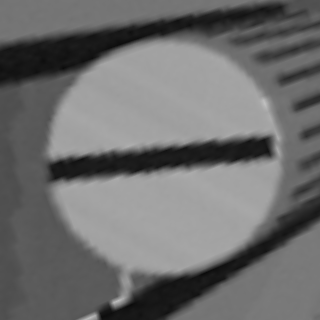

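Emit:
arm_command --rows '[1,40,0,9,20,1,45,0,9,20,1,45,0,9,20,1,45,0,9,20,0,45,0,9,20]'

```text
clock: 6.65
eef_pos: [460.4, 318.8, 190.5]
eef_rot: [-3.141, 0.001, 1.156]
wrist_force: [-0.2, -0.3, -3.3]
finger_gap: 29.5
```

Emit:
arm_command --rows '[0,0,0,7,20,0,0,0,0,20,0,0,0,0,20,0,0,0,0,20]'

```text
clock: 7.15
eef_pos: [460.9, 317.0, 191.4]
eef_rot: [-3.142, 0.0, 1.271]
wrist_force: [-0.7, -1.3, -3.3]
finger_gap: 29.4
```

Emit:
arm_command --rows '[0,0,-20,0,20,0,0,-15,0,20,0,0,-12,0,20,0,0,-10,0,20,0,0,-5,0,20]'

```text
clock: 7.78
eef_pos: [460.7, 317.3, 128.9]
eef_rot: [-3.141, 0.0, 1.273]
wrist_force: [0.0, 0.7, -3.3]
finger_gap: 29.5
```

Emit:
arm_command --rows '[0,0,-3,0,20,0,0,-2,0,20,0,0,-1.5,0,20,0,0,0,0,20]'

```text
clock: 8.28
eef_pos: [460.8, 317.4, 123.0]
eef_rot: [3.142, -0.0, 1.273]
wrist_force: [0.2, -0.2, -4.2]
finger_gap: 29.2
```

Emit:
arm_command --rows '[0,0,-2,0,20,0,0,-1.5,0,20,0,0,-1,0,20,0,0,0,0,20]'

```text
clock: 8.78
eef_pos: [460.7, 317.4, 118.4]
eef_rot: [-3.142, 0.0, 1.273]
wrist_force: [0.3, 0.2, -3.0]
finger_gap: 29.4
```

Emit:
arm_command --rows '[0,0,-1,0,20,0,0,-1,0,20,0,0,0,0,20]'

```text
clock: 9.15
eef_pos: [460.7, 317.4, 116.3]
eef_rot: [-3.141, 0.0, 1.273]
wrist_force: [0.1, -1.1, -2.9]
finger_gap: 30.0
```

Emit:
arm_command --rows '[0,0,-1,0,20,0,0,0,0,20]'

```text
clock: 9.4
eef_pos: [460.7, 317.4, 115.4]
eef_rot: [-3.141, 0.0, 1.273]
wrist_force: [-0.0, 0.2, -2.8]
finger_gap: 29.5
```

Emit:
arm_command --rows '[0,0,-1,0,20,0,0,0,0,20]'

```text
clock: 9.65
eef_pos: [460.9, 317.5, 114.7]
eef_rot: [3.141, -0.0, 1.273]
wrist_force: [-0.0, -0.0, 0.4]
finger_gap: 29.1
```

Emit:
arm_command --rows '[0,0,-1,0,20,0,0,0,0,20]'

```text
clock: 9.9
eef_pos: [461.0, 317.7, 114.3]
eef_rot: [3.141, -0.001, 1.273]
wrist_force: [-2.0, -0.5, 7.1]
finger_gap: 29.4
```

Floor contact at TCP z≈115, as expected (head point 115.5). I'm turning toward the slot under light pressure.

Emit:
arm_command --rows '[0,0,0,4,20,0,0,0,4,20,0,0,0,4,20,0,0,0,0,20]'

```text
clock: 10.4
eef_pos: [461.1, 317.7, 114.0]
eef_rot: [3.14, -0.001, 1.482]
wrist_force: [-0.1, 1.2, 4.0]
finger_gap: 29.8
```

Emit:
arm_command --rows '[0,0,0,3,20,0,0,0,0,20]'

```text
clock: 10.65
eef_pos: [461.0, 317.2, 113.2]
eef_rot: [3.141, 0.0, 1.534]
wrist_force: [2.8, -0.7, -2.2]
finger_gap: 29.5
```

Emit:
arm_command --rows '[0,0,0,3,20,0,0,0,0,20]'

```text
clock: 10.9
eef_pos: [460.9, 317.3, 113.3]
eef_rot: [3.141, 0.0, 1.585]
wrist_force: [3.5, 0.4, -4.1]
finger_gap: 29.0
```

Emit:
arm_command --rows '[0,0,0,3,20,0,0,0,0,20]'

```text
clock: 11.15
eef_pos: [461.0, 317.3, 113.4]
eef_rot: [3.141, 0.0, 1.638]
wrist_force: [4.9, -0.5, -3.4]
finger_gap: 29.3
```

At +15° the support force dropped away, so the tang has entered the slot. I'm lowering gently.

Emit:
arm_command --rows '[0,0,-1.5,0,20,0,0,-1,0,20,0,0,0,0,20]'

```text
clock: 11.52
eef_pos: [461.1, 317.3, 110.9]
eef_rot: [3.141, 0.0, 1.638]
wrist_force: [5.9, -1.4, -4.5]
finger_gap: 29.5
```

```bash
python3 - <<'E'
from h import *
s=manip.read_state();print(s['eef_pos'],s['wrist_force'],s['moment'])
E
```

```text
[461.06636077 317.26224001 110.93171438] [ 5.9319186 -1.4331947 -4.4992827] [-0.35174127 -1.71077675 -0.06029384]
```

Emit:
arm_command --rows '[0.8,0,0,0,20,0,0,-1.5,0,20,0,0,-1,0,20,0,0,0,0,20]'

```text
clock: 12.02
eef_pos: [461.5, 317.4, 108.3]
eef_rot: [-3.141, 0.0, 1.64]
wrist_force: [4.1, 0.1, -4.3]
finger_gap: 29.3
```

Emit:
arm_command --rows '[0.4,0,-1.5,0,20,0,0,-1,0,20,0,0,0,0,20]'

```text
clock: 12.4
eef_pos: [461.7, 317.4, 105.7]
eef_rot: [-3.141, 0.0, 1.64]
wrist_force: [2.2, -0.5, -4.6]
finger_gap: 29.3
```

Emit:
arm_command --rows '[0.5,0,-1,0,20,0,0,-0.5,0,20,0,0,0,0,20]'

```text
clock: 12.78
eef_pos: [462.3, 317.4, 104.3]
eef_rot: [-3.141, 0.0, 1.64]
wrist_force: [0.5, -0.2, -3.2]
finger_gap: 29.2
```

Emit:
arm_command --rows '[0.2,0,-1,0,20,0,0,0,0,20]'

```text
clock: 13.02
eef_pos: [462.5, 317.3, 103.3]
eef_rot: [-3.141, 0.0, 1.64]
wrist_force: [0.0, -1.1, -3.3]
finger_gap: 29.3
```

Emit:
arm_command --rows '[0,0,-0.7,0,20,0,0,0,0,20]'

```text
clock: 13.28
eef_pos: [462.6, 317.3, 102.9]
eef_rot: [-3.141, 0.0, 1.64]
wrist_force: [-1.8, -2.9, 1.6]
finger_gap: 28.8
```

Emit:
arm_command --rows '[0,0,-0.6,0,20,0,0,0,0,20]'

```text
clock: 13.52
eef_pos: [462.6, 317.4, 102.8]
eef_rot: [3.141, -0.0, 1.64]
wrist_force: [-4.5, -3.6, 6.8]
finger_gap: 29.4
```

Emit:
arm_command --rows '[0,0,-0.4,0,20,0,0,0,0,20]'

```text
clock: 13.78
eef_pos: [462.7, 317.4, 102.8]
eef_rot: [3.141, -0.0, 1.64]
wrist_force: [-5.8, -5.7, 10.5]
finger_gap: 29.6
```

The height holds at 102.8, exactly 12 mm below the floor contact, while the force rises, so the cone is seated. I'm easing the side load, releasing and withdrawing.

Emit:
arm_command --rows '[-0.4,-0.4,0.4,0,20,0,0,0,0,60,0,0,0,0,60,0,0,0,0,60,0,0,0,0,60]'

```text
clock: 14.4
eef_pos: [462.2, 317.0, 102.1]
eef_rot: [-3.142, -0.0, 1.64]
wrist_force: [0.6, 0.3, -0.3]
finger_gap: 59.5
```

Emit:
arm_command --rows '[0,0,0,0,60,0,0,15,0,60,0,0,40,0,60,0,0,40,0,60,-20,0,40,0,60]'

```text
clock: 15.02
eef_pos: [442.4, 316.8, 239.4]
eef_rot: [3.141, -0.0, 1.639]
wrist_force: [0.5, -0.5, 0.4]
finger_gap: 59.7
```

Emit:
arm_command --rows '[-5,-60,0,0,60,-5,-60,0,0,60,0,0,0,0,60,0,0,0,0,60]'

```text
clock: 15.52
eef_pos: [432.5, 197.3, 238.1]
eef_rot: [3.14, -0.001, 1.639]
wrist_force: [0.0, 1.1, -0.0]
finger_gap: 60.2
```

```bash
python3 - <<'E'
from h import *
import shutil
P0=pts({k:v for k,v in np.load('pics/top.npz').items()}); I0=np.load('pics/top.npz')['image']
c=grab('top');s=grab('scene');w=grab('wrist');P=pts(c)
m=np.zeros((400,640),bool);m[195:250,205:260]=1
for lo,hi,n in((118,132,'head top'),(76,88,'flange')):
    q=P[m&(P[...,2]>lo)&(P[...,2]<hi)];
    if len(q): print(n,len(q),np.median(q,0).round(1),((q.max(0)+q.min(0))/2).round(1))
d=cv2.absdiff(I0,c['image']).max(2)
for n,(x0,x1,y0,y1) in dict(wrench=(208,295,265,285),screw=(220,292,155,172),tin=(354,386,150,188),slim=(296,324,174,204)).items(): print(n,(d[y0:y1,x0:x1]>50).mean().round(3))
a=cv2.resize(s['image'][120:240,260:420],(640,480))
cv2.imwrite('pics/fin.png',a);cv2.imwrite('pics/finw.png',w['image']);cv2.imwrite('pics/fint.png',cv2.resize(c['image'][130:300,180:420],(720,510)))
st=manip.read_state();print(st['clock'],st['eef_pos'],st['wrist_force'])
E
```

```text
flange 17 [440.8 300.9  80.1] [441.8 302.2  79.2]
wrench 0.576
screw 0.027
tin 0.0
slim 0.0
15.675 [432.2518708  197.90646074 237.24249579] [-0.70024841  0.69386352 -0.12753185]
```

View pics/fin.png

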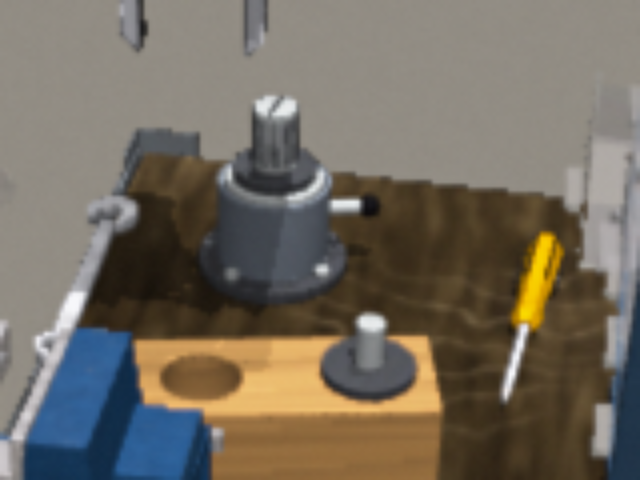

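View pics/fint.png

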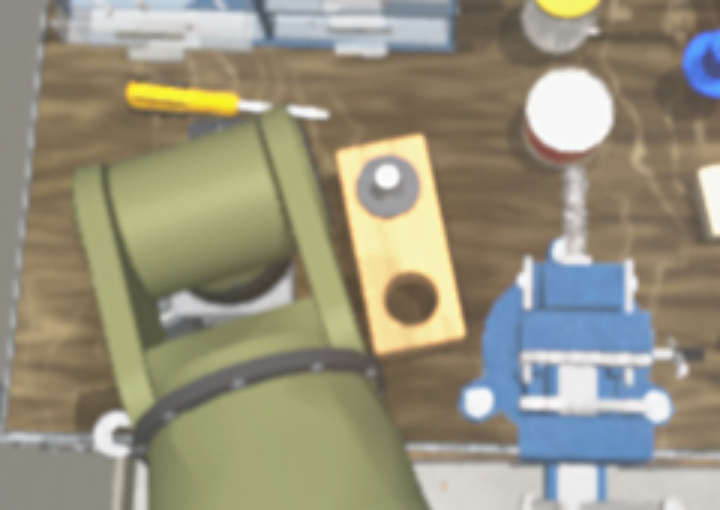

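The scene view shows the arbor upright in the stand with its flange just above the top face. The slim arbor, screwdriver and wrench are where they were; the arm only hides the stand from the top camera. One last height check from the wrist depth, then I hand in.

```bash
python3 - <<'E'
from h import *
c={k:v for k,v in np.load('pics/wrist.npz').items()}
z=c['z_map'];v,u=np.mgrid[:400,:640];x=(u-c['cx'])/c['fx'];y=(v-c['cy'])/c['fy'];t=np.hypot(x,y)+1e-9
P=np.stack([x/t*np.tan(t)*z,y/t*np.tan(t)*z,z],-1)@c['pose'][:3,:3].T+c['pose'][:3,3]
d=np.hypot(P[...,0]-462,P[...,1]-318)
for n,lo,hi,r in(('head',121,135,25),('flange',77,88,35),('face',66,76,42)):
    q=P[(d<r)&(P[...,2]>lo)&(P[...,2]<hi)&(z>0)];print(n,len(q),np.median(q,0).round(1),((q.max(0)+q.min(0))/2).round(1)) if len(q) else print(n,0)
manip.sign_off()
E
```

```text
head 861 [461.  317.5 125.9] [461.  317.7 124.8]
flange 1362 [454.1 311.1  80.9] [461.1 318.3  82.7]
face 1404 [457.3 313.2  69.8] [461.4 318.   70.8]
the job is handed in; nothing more can be done
```

The thick-headed arbor is seated fully home in the stand's socket, upright and centred, and the job is handed in at about 15.7 s of the 64 s allowed.

I lowered the taper to the bore floor and turned it under about 10 N until the tang dropped into the slot. I then corrected about 1.5 mm sideways as it went down, and released it.

**Last checks:**
- **Seating:** the arbor dropped 12 mm from the floor contact and then held its height as the press rose to 10.5 N.
- **Height:** the head top measures 125.9 mm, against 126 mm expected. The flange top is at 80.9 mm, against 81 mm.
- **Centring:** the head is within about 1 mm of the measured mouth centre.
- **Undisturbed items:** the slim arbor and tin are unchanged in the top view. The screwdriver showed a 2.7% image difference, most likely arm shadow.

**Check that failed:** the arm hid the stand and most of the wrench from the top camera, so the wrench comparison showed a 58% difference and means nothing. In the scene view, the wrench looks to be lying where it was, and the arm never went near it.

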